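# Dry-fit the centre joint of a small violin back in a cam clamp

### The job

Dry-fit the centre joint of this small violin back: lay the loose maple half flat on the bench inside the open clamp, its thick edge towards the half already lying against the fixed jaw, and butt it up so that the joint is closed along its whole length and the ends are level. Then slide the clamp's moving jaw up until it presses lightly against the loose half, without forcing it, and leave everything sitting like that, with the laid half still against the fixed jaw. Do not disturb the block plane, the gouge or the glue bottle.

Things in the scene. Friction and masses are not known exactly. Their poses are not given: they have to be found in the camera images.
- loose_half: Loose half of the violin back: pale striped maple plate, 200 mm (own x) by 60 mm (own y), flat underneath, wedge-shaped: 16 mm thick at its joint edge (own y = -30 mm), 10 mm at its outer edge (+30 mm), both edges upright. 85 to 140 g. Origin: centre of underside. Starts on the open bench left of the moving jaw, yaw within 0.65 rad. Joined, it lies 60 mm along the laid half's +y, axes parallel.
- joint_near (a point): End of the loose half's thick joint edge nearer the robot: own (-100, -30, 8) mm of the loose half.
- joint_far (a point): The other end of the loose half's thick joint edge: own (+100, -30, 8) mm of the loose half.
- laid_half: The laid half: mirror image of the loose one, same sizes, lying loose on the bench in the clamp, its thin outer edge (own y = -30 mm, 10 mm thick) against the fixed jaw, its thick joint edge (own y = +30 mm, 16 mm thick) facing the moving jaw. Origin: centre of its underside; own x runs along its 200 mm length, parallel to the jaws.
- clamp: Wooden cam clamp lying flat, screwed to the bench. Origin on the bench; own y = closing direction (+y from fixed to moving jaw), own x along the jaws. Fixed jaw: 32 mm wide, 31 mm high, own x -65 to 165 mm, face at own y = -125 mm. Flat steel bar joins the jaws' far ends (own x 125 to 145 mm, top 20 mm high) up to a 31 mm high end block at own y 151 to 173 mm. Between the jaws the bench is bare.
- fixed_face (a point): Point on the fixed jaw's cork face: clamp's own (20, -125, 17) mm.
- moving_jaw: The moving jaw, like the fixed one: 32 mm wide along the clamp's y, own x -65 to +165 mm, underside 3 mm and top 31 mm above the bench. Axes parallel to the clamp's. Origin at bench level in the plane of its cork face (own y = 0); plain upright back at own y = +32 mm. Its steel cam lever is folded in and stays off; the lever's tip shows at the end nearer the robot.
- jaw_face (a point): Point on the moving jaw's cork face, the side that meets the loose half's thin edge: own (20, 0, 17) mm of the moving jaw.
- jaw_back (a point): Point on the moving jaw's back, where it can be pushed: own (20, 32, 17) mm of the moving jaw.
- jaw_travel (a joint): Travel of the moving jaw along the bar, m: 0 = fully open (faces 235 mm apart), growing as it slides towards the fixed jaw (clamp's own -y); faces are 0.235 - value apart, so 0.115 when closed on the two joined halves. It slides square wherever it is pushed, against about 2 N of friction, and stays where it is left. Starts between 0 and 0.03.
- block_plane: Bystander: steel and brass block plane, 155 x 46 mm, about 60 mm high, on the robot's right. Origin under its centre.
- gouge: Bystander: gouge with a dark wooden handle and steel blade, 260 mm long, 25 mm high, on the robot's right. Origin on the bench under the front of the handle, blade along own +x.
- glue_bottle: Bystander: white glue bottle with a pointed nozzle, 52 mm in diameter, 155 mm high, standing at the far left. Origin under its centre.
Mind the look-alikes: they are no part of the job. What is shaped like the loose_half but blue is not meant. Leave any turquoise look-alike of the laid_half alone.

How it is judged:
By the outcome, as a careful person would: the job done as asked, in the order asked, and still so for the second after the job is handed in, with the robot touching nothing.
It also fails if it takes over 56 s, if anything falls off the work surface, if the arm or the gripper's body presses on something with over 40 N, if the wrist force passes 120 N, or if a joint passes its speed limit or range.

### The arm

A 6-joint arm with a two-finger parallel gripper is mounted at the origin on the work surface. World frame = base frame: x ahead of the robot, y to its left, z up, the work surface at z = 0. Lengths are in m, angles in rad, forces in N, time in s.
With the tool pointing down it reaches from about 0.35 to 1 m from the base axis. Payload 7.1 kg.
Tool frame: the origin (TCP) lies between the finger pads; the fingertips stand 22 mm ahead of it and the grasp point (between the pads) lies 3 mm ahead of it; z points along the fingers, y is the line along which they close (so a half turn about z gives the same grasp; the last joint's range is limited). The gripper opens to 85 mm and grips with 20 to 120 N. Pads are 22 mm wide; open, the fingers measure 114 mm over their backs; the gripper's body (76 mm by 85 mm) begins 54 mm behind the grasp point. The pads swing forward as they close: fully open they stand 13 mm farther back than shut.
Start: joints at [1.256, 0.423, 1.63, -0, 1.089, -0.019], TCP at [0.182, 0.598, 0.225] pointing down, gripper open.
Joint ranges: [-3, 3], [-0.9, 2.11], [0.09, 2.58], [-1.31, 4.45], [0.11, 2.69], [-2.54, 2.54]. Speed limits (rad/s): [2.39, 2.39, 3.01, 3.14, 3.14, 3.14].

### API

Orientations are given as a rotation vector (axis times angle).
In Python, from rig import manip gives the robot as it stands. The module is installed in compiled form; this text tells all that it offers. Calls block until the motion is done:
- manip.move_to(position, orientation): joint-space move of the TCP to a pose.
- manip.servo_line(position, orientation=None, rate=0.15): straight line of the TCP; orientation=None keeps the orientation; rate is the mean speed in m/s.
- manip.set_joints(angles): joint-space move.
- manip.command_gripper(opening, f_grip=None): finger opening in m; f_grip is the grip in N (None keeps the last); returns when the fingers have stopped.
- manip.hold(seconds).
- manip.solve_ik(position, orientation): joint angles nearest the present ones, or None.
- manip.camera(name): name is "scene" or "top"; returns a dict with "image" (400x640x3 uint8, red, green, blue), "fx", "fy", "cx", "cy" (pixels), "cam_to_world" (4x4, takes a point from camera to world coordinates). Camera axes: x right, y down, z forward; pixel columns grow to the right and rows downward; lengths in m; the calibration is good to about 2 mm. A picture is of the moment at which its call begins. There is no depth.
A pose or a line that the arm cannot do raises manip.IKError and nothing moves.
- manip.sign_off(): hands the job in; it is judged then, once.
Readings, each from a call of its own:
- manip.get_time(): time.
- manip.get_joint_positions(): joint angles.
- manip.get_joint_vel(): joint speeds.
- manip.get_tau(): joint torques, N m.
- manip.get_position(): TCP position.
- manip.get_ee_rot(): TCP orientation.
- manip.get_contact_force(): force on the tool from outside, world axes, zero at the start.
- manip.get_torque(): the same for the moment, N m.
- manip.get_width(): finger opening in m.
- manip.get_grip_force(): force on a finger pad.
Only numpy, scipy, OpenCV 4.12 (cv2) and the standard library are available. Lean on these libraries where they do the work, as an engineer would, in place of code of your own. Each camera call takes 0.05 s, during which the arm holds its last target. There are 200 camera calls.

## Working session

There is one attempt and no reset: what is moved stays moved. The work goes in short steps, each a Python script; the robot and the scene stay as the last script left them, time stands still between calls to the robot, and variables do not carry over. Pictures are saved under pics/ and viewed, at most 10 in all, crops included, and the job is handed in when it is done.

```bash
mkdir -p pics; python3 - <<'E'
from rig import manip
import cv2,numpy as np
for n in("top","scene"):
    c=manip.camera(n); cv2.imwrite(f"pics/{n}0.png",c["image"][:,:,::-1]); print(n,c["fx"],c["fy"],c["cx"],c["cy"],np.round(c["cam_to_world"],4).tolist())
print(manip.get_time(),manip.get_ee_rot(),manip.get_width())
E
```

```text
top 515.125542195163 515.125542195163 318.8261714536853 202.44202947745327 [[0.0134, -0.9956, 0.0926, 0.3154], [-0.9999, -0.0133, 0.0016, -0.013], [-0.0004, -0.0927, -0.9957, 1.7224], [0.0, 0.0, 0.0, 1.0]]
scene 507.62987048948014 507.62987048948014 321.85213688844846 193.56247076678991 [[-0.1645, 0.621, -0.7664, 1.6868], [0.9863, 0.0928, -0.1365, 0.183], [-0.0136, -0.7783, -0.6277, 1.043], [0.0, 0.0, 0.0, 1.0]]
0.1 [-4.62916200e-01 -3.10706948e+00  2.19784445e-03] 0.08549554229447898
```

View pics/top0.png

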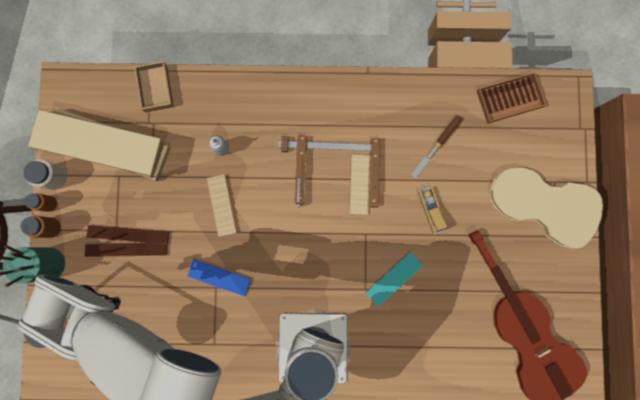

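View pics/scene0.png

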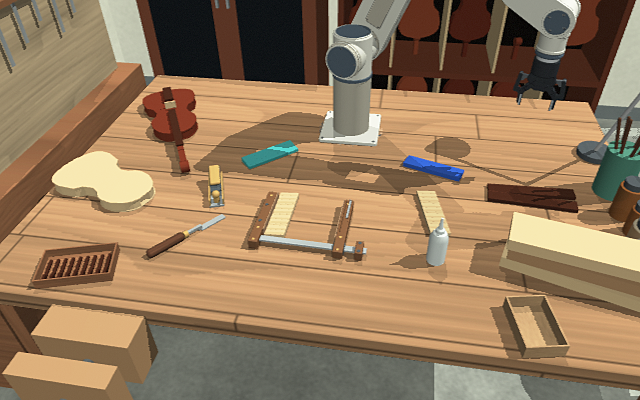

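The top view shows the loose half at about (222,205), the laid half at (360,184), the fixed jaw at x≈376, the moving jaw at x≈301 and the bottle at (218,145). The blue and turquoise decoys lie nearer the robot. Next I'll take an enlarged crop.

```bash
python3 - <<'E'
import cv2
t=cv2.imread("pics/top0.png")[125:250,195:395]
cv2.imwrite("pics/t1.png",cv2.resize(t,None,fx=4,fy=4,interpolation=cv2.INTER_CUBIC))
s=cv2.imread("pics/scene0.png")[175:275,240:460]
cv2.imwrite("pics/s1.png",cv2.resize(s,None,fx=3.6,fy=3.6,interpolation=cv2.INTER_CUBIC))
E
```

```text
(no output)
```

View pics/t1.png

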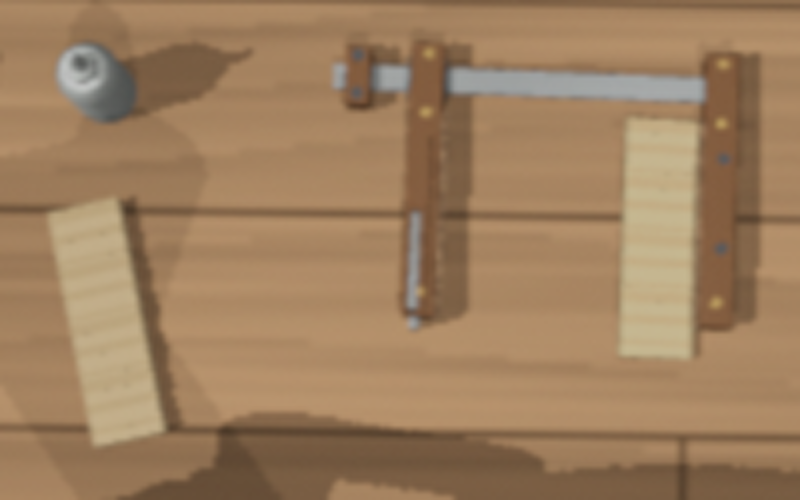

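View pics/s1.png

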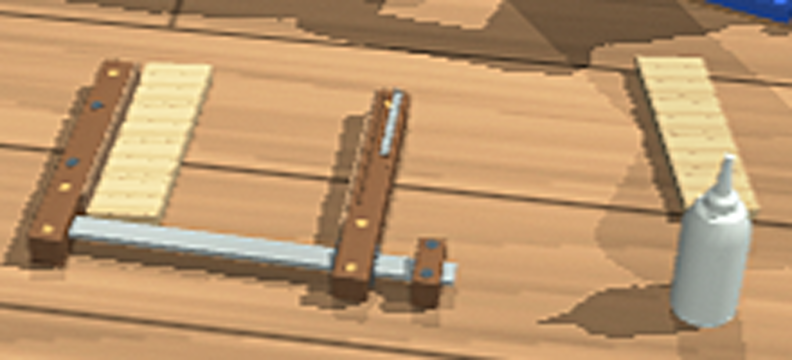

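```bash
cat > h.py <<'E'
import numpy as np,cv2
from scipy.optimize import minimize
from scipy.spatial.transform import Rotation as R
from rig import manip as m
def project(c,P):
    T=np.linalg.inv(c["cam_to_world"]); q=P@T[:3,:3].T+T[:3,3]
    return np.c_[c["fx"]*q[:,0]/q[:,2]+c["cx"],c["fy"]*q[:,1]/q[:,2]+c["cy"]]
def ray(c,u,v,z):
    T=c["cam_to_world"]; d=T[:3,:3]@[(u-c["cx"])/c["fx"],(v-c["cy"])/c["fy"],1]
    return T[:3,3]+d*(z-T[2,3])/d[2]
def xf(p,V):
    k,s=np.cos(p[2]),np.sin(p[2]); return np.c_[p[0]+k*V[:,0]-s*V[:,1],p[1]+s*V[:,0]+k*V[:,1],V[:,2]]
def plate(sgn):  # sgn=-1: thick edge at own -y (loose)
    return np.array([[x,y,z] for x in(-.1,.1) for y,h in((.03*sgn,.016),(-.03*sgn,.010)) for z in(0,h)])
def cov(c,P,box):
    x0,y0,x1,y1=box; h=cv2.convexHull((((project(c,P)+.5-[x0,y0])*8-.5)*16).round().astype(np.int32))
    M=np.zeros(((y1-y0)*8,(x1-x0)*8),np.uint8); cv2.fillConvexPoly(M,h,255,shift=4)
    return cv2.resize(M,(x1-x0,y1-y0),interpolation=cv2.INTER_AREA)/255.
def soft(c,box):  # maple share of each pixel: from green minus half red (maple is yellower)
    x0,y0,x1,y1=box; I=c["image"][y0:y1,x0:x1].astype(float)
    return np.clip((I[:,:,1]/np.maximum(I[:,:,0],1)-.80)/(.90-.80),0,1)*(I[:,:,0]>110)*(I[:,:,2]<1.0*I[:,:,1]-12)
def fit(c,p0,sgn,pad=8):
    V=plate(sgn); p0=np.array(p0,float); q=project(c,xf(p0,V))
    box=[*(q.min(0)-pad).astype(int),*(q.max(0)+pad).astype(int)]; S=soft(c,box)
    f=lambda d:((cov(c,xf(p0+d*[.01,.01,.05],V),box)-S)**2).sum()
    best=None
    for _ in range(2):
        s=np.vstack([np.zeros(3),np.eye(3)])+(0 if best is None else best.x)
        best=minimize(f,s[0],method="Nelder-Mead",options=dict(initial_simplex=s,xatol=.005,fatol=.01))
    return p0+best.x*[.01,.01,.05],best.fun,S.sum()
E
cat > look.py <<'E'
from h import *
c=m.camera("top"); s=m.camera("scene")
I=c["image"]; print("maple",I[183,360],I[205,222],"bench",I[190,265],"jaw",I[190,376])
for n,u,v,sg,y in(("loose",222,205,-1,.17),("laid",360,184,1,0)):
    p=ray(c,u,v,.007); print(n,p)
    for nm,k in(("top",c),("scene",s)):
        r=fit(k,[p[0],p[1],y],sg); print(nm,np.round(r[0],4),r[1:])
# jaw/clamp points, top image full-res pixels, jaw tops z=.031
pt=lambda u,v:ray(c,195+u/4-.375,125+v/4-.375,.031)
for n,u,v in(("fixL far",706,54),("fixL near",700,328),("fixR far",737,54),("fixR near",731,328),("movL far",413,42),("movR far",443,42),("movL near",403,318),("movR near",434,318),("block L",346,75),("blockR",372,75)): print(n,np.round(pt(u,v),4))
E
python3 look.py
```

```text
maple [195 176 137] [186 165 126] bench [170 135  99] jaw [131  94  64]
loose [0.46206503 0.31329342 0.007     ]
top [0.4616 0.3162 0.2276] (np.float64(20.17730120200448), np.float64(1001.901830270221))
scene [0.454  0.3122 0.2236] (np.float64(209.56730830523102), np.float64(685.6769607777579))
laid [ 0.53896234 -0.14758961  0.007     ]
top [ 0.5382 -0.1447 -0.0267] (np.float64(18.07054562446285), np.float64(1092.4521333172506))
scene [ 0.5351 -0.1494 -0.0238] (np.float64(44.63330047022569), np.float64(876.4274568199289))
fixL far [ 0.6906 -0.1819  0.031 ]
fixL near [ 0.4611 -0.1779  0.031 ]
fixR far [ 0.6909 -0.2078  0.031 ]
fixR near [ 0.4615 -0.2034  0.031 ]
movL far [0.6975 0.0626 0.031 ]
movR far [0.6978 0.0376 0.031 ]
movL near [0.4661 0.0669 0.031 ]
movR near [0.4665 0.0414 0.031 ]
block L [0.6688 0.118  0.031 ]
blockR [0.6691 0.0963 0.031 ]
```

```bash
cat >> h.py <<'E'
def ori(yaw): return (R.from_euler("z",yaw)*R.from_euler("y",np.pi)).as_rotvec()
def down_probe(z0,zmin,f=3,step=.002):
    p=m.get_position(); b=m.get_contact_force()[2]
    for z in np.arange(z0,zmin,-step):
        m.servo_line([p[0],p[1],z],rate=.04)
        if m.get_contact_force()[2]-b>f: break
    return z,m.get_contact_force()-[0,0,b]
E
python3 - <<'E'
from h import *
o=ori(.227); x,y=.4605,.3145
m.command_gripper(.075,40); m.move_to([x,y,.11],o); m.servo_line([x,y,.032],o,rate=.15)
print(down_probe(.030,.008),m.get_position(),m.get_time(),m.get_width())
c=m.camera("scene")["image"][150:290,340:540,::-1]; cv2.imwrite("pics/g.png",cv2.resize(c,None,fx=4,fy=4))
E
```

```text
(np.float64(0.009999999999999981), array([ 0.29238204,  0.07095894, -0.50634005])) [0.46059774 0.31499375 0.00986525] 5.4083 0.07462546493475224
```

View pics/g.png

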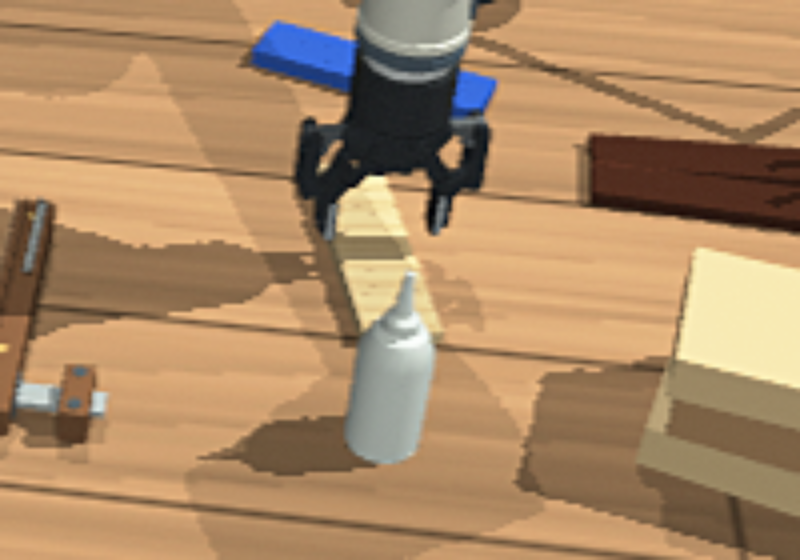

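The image shows both fingers straddling the plate, the left one at (330,230) and the right one at (438,225), with the bottle clear in front. I'll raise slightly and close.

```bash
python3 - <<'E'
from h import *
p=m.get_position(); m.servo_line([p[0],p[1],.017],rate=.1)
m.command_gripper(.05,40); print(m.get_width(),m.get_grip_force(),m.get_contact_force())
m.servo_line([p[0],p[1],.075],rate=.15); print(m.get_width(),m.get_grip_force())
o=ori(-.0267); d=np.array([.0267,1])*.088
# frame shift: arm-vs-top camera offset about (-.001,-.0015)
t=np.array([.5382,-.1447])+d+[-.001,-.0015]; print(t)
m.move_to([*t,.085],o); print(m.get_time())
c=m.camera("scene")["image"][100:260,240:440,::-1]; cv2.imwrite("pics/g2.png",cv2.resize(c,None,fx=3.7,fy=3.7))
E
```

```text
0.04995995296725731 0.0 [-0.43830059  0.5118816  -0.99160203]
0.05016310042638145 0.0
[ 0.5395496 -0.0582   ]
8.0333
```

View pics/g2.png

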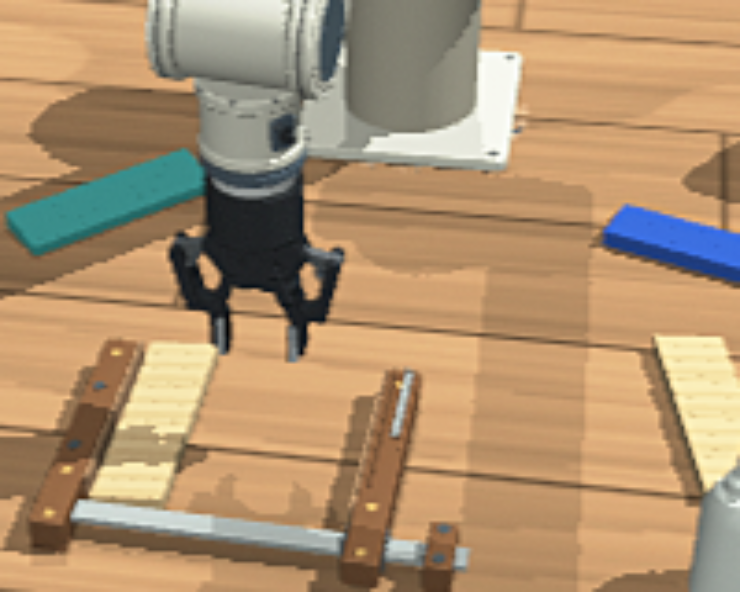

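The gripper is empty: the plate is still at its start, so the fingers closed above it. I'll work out the real fingertip height from the earlier image.

```bash
python3 - <<'E'
from h import *
c=m.camera("scene"); 
def chk(xy,yaw,w,zs):
    for z in zs:
        P=np.array([[xy[0]-s*np.sin(yaw)*w/2,xy[1]+s*np.cos(yaw)*w/2,z] for s in(-1,1)]); print(z,np.round(project(c,P),1).tolist())
print("obs g", 340+330/4,150+232/4,340+438/4,150+227/4); chk([.4606,.315],.227,.075,[0,.01,.02,.03,.04])
print("obs g2",240+222/3.7,100+353/3.7,240+295/3.7,100+360/3.7,m.get_position()); chk(m.get_position(),-.0267,.05,[.05,.06,.07,.08,.09])
c2=m.camera("top"); print(fit(c2,[.4616,.3162,.2276],-1))
E
```

```text
obs g 422.5 208.0 449.5 206.75
0 [[421.4, 214.3], [445.2, 213.1]]
0.01 [[421.7, 211.9], [445.7, 210.7]]
0.02 [[422.1, 209.4], [446.1, 208.2]]
0.03 [[422.4, 207.0], [446.6, 205.7]]
0.04 [[422.8, 204.5], [447.1, 203.2]]
obs g2 300.0 195.40540540540542 319.72972972972974 197.2972972972973 [ 0.53961251 -0.05706851  0.08485988]
0.05 [[302.4, 205.3], [318.5, 207.1]]
0.06 [[302.3, 202.7], [318.5, 204.6]]
0.07 [[302.1, 200.2], [318.4, 202.0]]
0.08 [[302.0, 197.6], [318.4, 199.5]]
0.09 [[301.9, 195.0], [318.3, 196.9]]
(array([0.46140523, 0.31613016, 0.22933806]), np.float64(18.225920913232653), np.float64(1171.999549811611))
```

```bash
python3 - <<'E'
from h import *
o=ori(.228); x,y=.4605,.3145
m.command_gripper(.075,40); m.move_to([x,y,.07],o); m.servo_line([x,y,.012],o,rate=.15)
z,f=down_probe(.010,-.014,step=.001); print(z,f,m.get_position(),R.from_rotvec(m.get_ee_rot()).as_matrix()[:,2],m.get_time())
E
```

```text
-0.012999999999999979 [ 0.07141303 -0.0317839   0.36036238] [ 0.46083013  0.31395637 -0.01306931] [-1.31188824e-04 -8.83885242e-05 -9.99999987e-01] 16.5083
```

```bash
python3 - <<'E'
from h import *
p=m.get_position(); m.servo_line([p[0],p[1],-.004],rate=.1)
m.command_gripper(.05,40); print(m.get_width(),m.get_grip_force(),m.get_contact_force(),m.get_time())
E
```

```text
0.05880031378400339 41.06069192290306 [-0.62114552 -2.46313665  7.36702861] 17.0667
```

```bash
python3 - <<'E'
from h import *
p=m.get_position(); m.servo_line([p[0],p[1],.045],rate=.2); print(m.get_width(),m.get_grip_force())
o=ori(-.0262); t=np.array([.5382,-.1447])+np.array([.0267,1])*.088+[-.001,-.0015]
m.move_to([*t,.05],o); m.servo_line([*t,.002],o,rate=.12); m.servo_line([*t,-.003],o,rate=.05)
print(m.get_width(),m.get_contact_force(),m.get_position(),m.get_time())
m.command_gripper(.074); m.servo_line([*t,.08],rate=.25)
# step aside over the moving jaw's left so the top camera sees
m.move_to([.45,.12,.10],ori(-.0262)); c=m.camera("top"); print(m.get_time())
for n,q,sg in(("loose",[.5405,-.0567,-.0267],-1),("laid",[.5382,-.1447,-.0267],1)): r=fit(c,q,sg,4); print(n,np.round(r[0],4),r[1:])
I=c["image"][125:250,255:415,::-1]; cv2.imwrite("pics/p.png",cv2.resize(I,None,fx=4.7,fy=4.7))
E
```

```text
0.058243330014439716 43.04720163345337
0.058481024445289964 [ 0.13540762  0.17500775 -1.49960369] [ 0.53976734 -0.05820202 -0.00268772] 19.675
21.3333
loose [ 0.5395 -0.0543 -0.0265] (np.float64(50.08883437926977), np.float64(1043.0448281137005))
laid [ 0.5382 -0.1445 -0.0307] (np.float64(56.670953945909375), np.float64(938.8534933355853))
```

View pics/p.png

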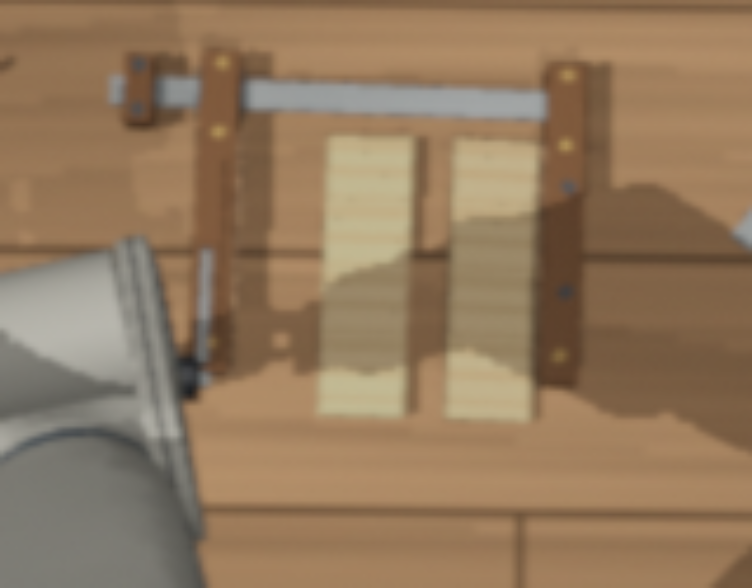

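The halves lie parallel with a gap of about 30 mm: loose half at crop x 320–412, laid half at 447–540, and the ends look level. Next I'll push the joint closed with two spread fingers.

```bash
cat >> h.py <<'E'
def push(p,d,n,thr,step=.001,rate=.03):
    b=np.dot(m.get_contact_force(),d)
    for i in range(1,n+1):
        m.servo_line(p+d*step*i,rate=rate); f=b-np.dot(m.get_contact_force(),d)
        if f>thr: break
    return i,f
E
python3 - <<'E'
from h import *
a=-.0265; d=np.array([np.sin(a),-np.cos(a),0])*1; d=np.array([np.sin(a)*1,-np.cos(a),0])
ex=np.array([np.cos(a),np.sin(a),0]); ey=np.array([-np.sin(a),np.cos(a),0]); d=-ey
c0=np.array([.5398,-.0582,0]); o=ori(a-np.pi/2)
s=c0+ey*.047
m.command_gripper(.06,40); m.move_to(s+[0,0,.06],o); m.servo_line(s+[0,0,-.001],rate=.12); print(m.get_contact_force(),m.get_width())
q=c0+ey*.0155+[0,0,-.001]; m.servo_line(q,rate=.06); print(m.get_contact_force())
print(push(q,d,9,2.5),m.get_position(),m.get_time())
E
```

```text
[-0.2088498   0.50767733  0.24848331] 0.05971085726431184
[-0.60700509  0.37421158 -0.17891974]
(9, np.float64(0.6831680528355317)) [ 0.53996927 -0.05177154 -0.00101808] 26.3917
```

```bash
python3 - <<'E'
from h import *
a=-.0265; d=np.array([np.sin(a),-np.cos(a),0])
p=np.array([.5398,-.0517,-.001])
print(push(p,d,8,2.5,step=.001,rate=.05),m.get_position(),m.get_contact_force(),m.get_time())
c=m.camera("scene")["image"][150:270,230:390,::-1]; cv2.imwrite("pics/q.png",cv2.resize(c,None,fx=4.8,fy=4.8))
E
```

```text
(8, np.float64(1.12474628870226)) [ 0.53954137 -0.05955294 -0.00099184] [ 0.81286999  2.14512541 -0.03852678] 28.3917
```

View pics/q.png

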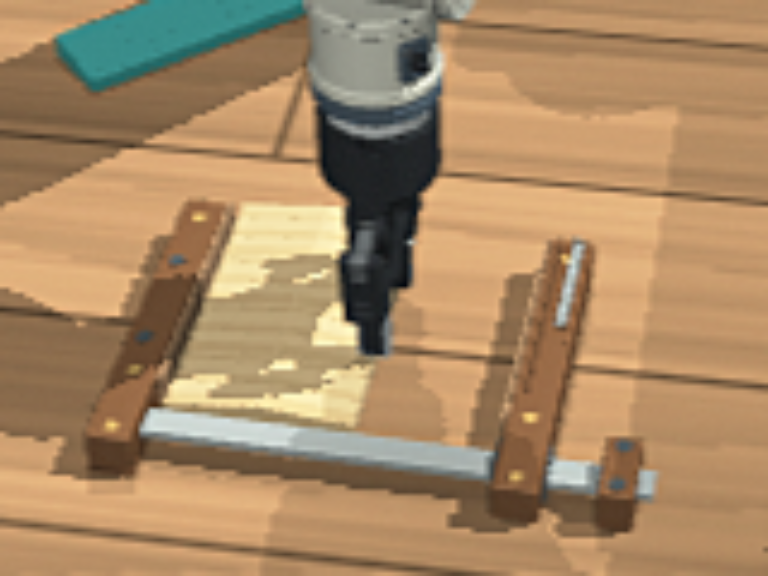

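```bash
python3 - <<'E'
from h import *
a=-.0265; ey=np.array([-np.sin(a),np.cos(a),0]); o=ori(a-np.pi/2)
p=m.get_position(); m.servo_line(p+ey*.012,rate=.1); p=m.get_position(); m.servo_line([p[0],p[1],.09],rate=.25)
m.move_to([.45,.13,.10],o); c=m.camera("top"); print(m.get_time())
for n,q,sg in(("loose",[.5400,-.0847,-.0267],-1),("laid",[.5382,-.1447,-.0267],1)):
    r=fit(c,q,sg,0); print(n,np.round(r[0],4),r[1:])
# end edges: subpixel transition of maple share along own x at several own y, top image, full laid frame
S=soft(c,(0,0,640,400)); L=np.array([.5382,-.1447,-.0262])
for e in(-1,1):
    for v in np.arange(-.022,.085,.008):
        xs=np.arange(-.012,.012,.0005)+e*.1; h=.016-abs(v-.03)*.1
        q=project(c,xf(L,np.c_[xs,0*xs+v,0*xs+h])).astype(np.float32)
        s=cv2.remap(S.astype(np.float32),q[:,0],q[:,1],cv2.INTER_LINEAR).ravel()
        print(e,round(v*1e3),"edge mm",round(e*(s.clip(0,1).sum()*.5-12),1),end="; ")
    print()
I=c["image"][130:230,270:400,::-1]; cv2.imwrite("pics/r.png",cv2.resize(I,None,fx=6,fy=5.9,interpolation=cv2.INTER_CUBIC))
E
```

```text
30.1
loose [ 0.5392 -0.085  -0.008 ] (np.float64(33.243388015263314), np.float64(971.8062456668082))
laid [ 0.5389 -0.1406  0.0077] (np.float64(64.12200054241168), np.float64(989.9680588818419))
-1 -22 edge mm -1.0; -1 -14 edge mm -1.1; -1 -6 edge mm -1.1; -1 2 edge mm -0.8; -1 10 edge mm -1.0; -1 18 edge mm -1.0; -1 26 edge mm -1.5; -1 34 edge mm -2.6; -1 42 edge mm -2.7; -1 50 edge mm -2.4; -1 58 edge mm -2.7; -1 66 edge mm -2.5; -1 74 edge mm -2.6; -1 82 edge mm -2.8; 
1 -22 edge mm -1.0; 1 -14 edge mm -1.0; 1 -6 edge mm -1.0; 1 2 edge mm -0.7; 1 10 edge mm -0.9; 1 18 edge mm -0.9; 1 26 edge mm 0.0; 1 34 edge mm 0.5; 1 42 edge mm 0.3; 1 50 edge mm -0.2; 1 58 edge mm -0.1; 1 66 edge mm 0.4; 1 74 edge mm 0.3; 1 82 edge mm 0.1;
```

View pics/r.png

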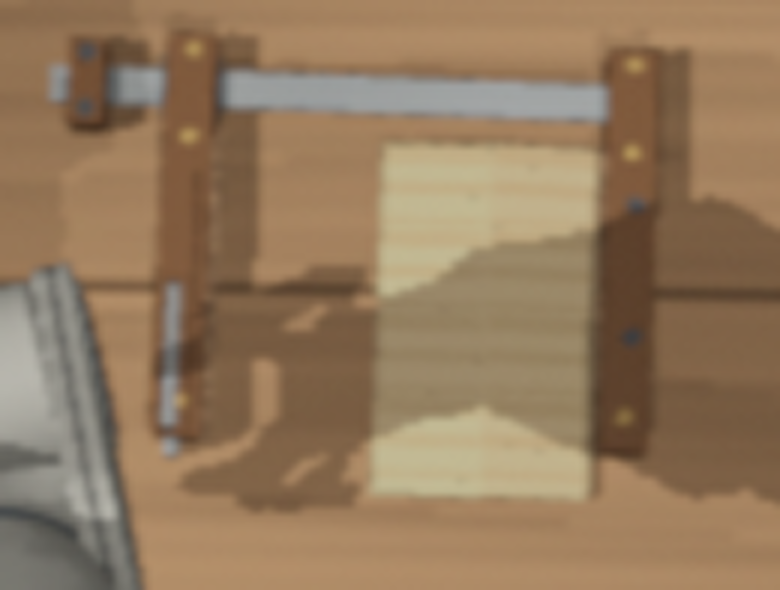

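The joint looks closed along its whole length. The end centres agree to about 0.2 mm, and the laid half is at the fixed jaw. Next I'll slide the moving jaw up under force control.

```bash
python3 - <<'E'
from h import *
a=-.022; ey=np.array([-np.sin(a),np.cos(a),0]); o=ori(a-np.pi/2)
s=np.array([.555,.098,.008])
m.move_to(s+[0,0,.07],o); m.servo_line(s,rate=.15); b=m.get_contact_force(); print(b)
k=lambda:np.dot(m.get_contact_force()-b,ey)
for dy in(.05,.10): m.servo_line(s-ey*dy,rate=.1); print(m.get_position()[1],k())
q=s-ey*.10
for i in range(1,17):
    m.servo_line(q-ey*.001*i,rate=.05); f=k(); print(round(f,1),end=" ")
    if f>5: break
print(m.get_position(),m.get_time())
E
```

```text
[-0.70348547 -0.00557556  0.82710464]
0.047703445352702704 -0.17490589938512957
-0.002209765376143613 0.24322820222759586
-0.2 0.8 1.3 2.0 1.0 0.7 1.0 0.6 1.6 1.7 1.3 1.4 1.1 1.8 5.4 [ 0.55246    -0.01640289  0.00800047] 36.2917
```

```bash
python3 - <<'E'
from h import *
p=m.get_position(); m.servo_line(p+[0,.03,0],rate=.12); p=m.get_position(); m.servo_line([p[0],p[1],.10],rate=.25)
m.move_to([.40,.22,.15],m.get_ee_rot()); c=m.camera("top"); s=m.camera("scene"); print(m.get_time())
A=cv2.resize(c["image"][130:230,270:400,::-1],(520,400),interpolation=cv2.INTER_CUBIC)
B=cv2.resize(s["image"][175:265,235:375,::-1],(280*2-280,180),interpolation=cv2.INTER_CUBIC)
O=np.zeros((580,800,3),np.uint8); O[:400,:520]=A; B=cv2.resize(s["image"][180:270,235:375,::-1],(280,180)); O[400:,:280]=B; cv2.imwrite("pics/f.png",O)
E
```

```text
38.3417
```

View pics/f.png

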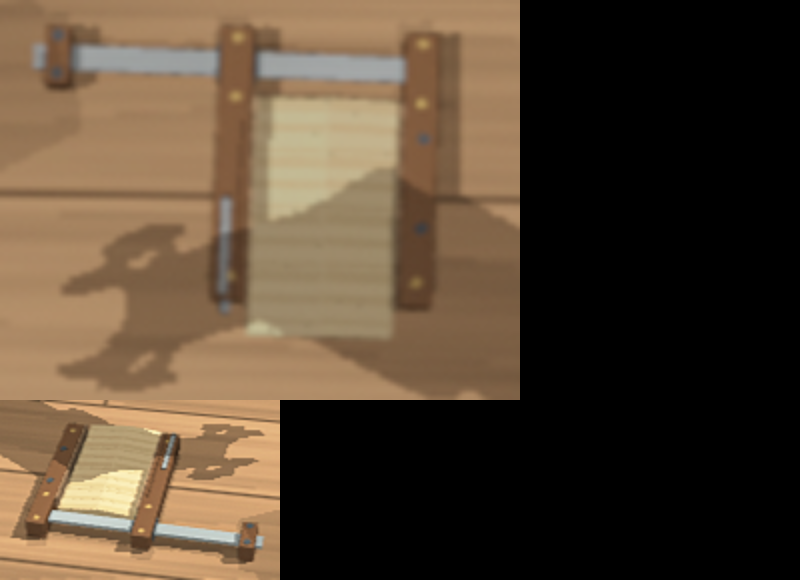

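The moving jaw is against the loose half's outer edge (crop x≈250). The joint is closed, the ends are level and the bystanders are untouched, so I'm handing in.

```bash
python3 -c "
from rig import manip as m
print(m.sign_off())"
```

```text
the job is handed in; nothing more can be done
None
```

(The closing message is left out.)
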